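# Seat the canister lid, then hold the spring retaining arm open

### The job

The canister in the closing stand is to be taken out by a colleague. First press its lid down until it is fully home, then swing the stand's spring-loaded retaining arm (the one with the upright handle) away from the canister, all the way to its stop, and keep holding it there: the program finishes while the robot still holds the arm open. The canister stays upright in its cup, and the other things on the table are left where they are.

Things in the scene. Friction and masses are not known exactly. Their poses are not given: they have to be found in the camera images.
- stand: Fixed aluminium closing stand. Origin on the table at the centre of its round cup (outer diameter 124, inner 105, rim 22 high, floor 10 above the table; the canister stands in it). Z is up. An ear on the stand carries a steel pivot post with a coil spring: its vertical axis is at x = -62, y = +70 mm in the stand's frame. The retaining arm lies 62 mm to the -x side of the cup's centre, parallel to y, when closed.
- canister_mid (a point): Middle of the canister: green-grey round canister, 97 in diameter, 100 high without its lid, loose, standing in the stand's cup. This point is on its axis, 50 mm above its underside.
- lid_knob (a point): Top centre of the round wooden lid knob (knob 20 in diameter, 18 high, in the middle of the 95 wide lid). It stands 140 mm above the table when the lid is fully home, and higher by the lid's joint value otherwise.
- canister_lid (a joint): How far the lid stands proud of fully home, in m: 0 fully home, 0.006 to 0.013 at the start. Its seal rubs with about 7 N and it stays where it is left.
- retainer (a joint): Opening angle of the retaining arm in rad: 0 closed (resting in front of the canister), 1.1 at the stop, fully open. Seen from above it opens clockwise about the pivot. A spring drives it shut: about 1.4 N at the handle when closed and 5.4 N at the stop; let go, it swings shut.
- handle_grip (a point): Point to hold on the upright black round handle at the free end of the arm: handle 16 in diameter, its axis 140 from the pivot axis; it spans 86 to 175 mm above the table, and this point is on its axis, 150 mm above the table. The flat bar of the arm lies at 68 to 82 mm above the table.
- shaker: Bystander: steel sugar shaker, 71 in diameter, 123 high, origin at its underside.
- cutter: Bystander: plain round ring cutter, 63 in diameter, 37 high, origin at its underside.
- small_tub: Bystander: small white open tub, 80x92x66, origin at its underside.
- dessert: Bystander: small dessert cup, 70 in diameter, 34 high, origin at its underside.
- mug: Bystander: mug with dots, 82x114x91, origin at its underside.
Things that resemble listed ones, but are neither listed nor needed, are in the scene too. There is more than one size of the part that bears canister_mid; the job needs the larger.

How it is judged (in metres and radians):
On the way, in this order (a step that is already met when the one before it is completed fails the run):
1. the lid is pressed fully home (value of joint canister_lid below 0.002 m), for 0.2 s.
2. the retaining arm is swung to its stop (value of joint retainer above 1.05 rad), for 0.2 s.
At the end, for the whole second after the job is handed in: The robot is still holding the retaining arm (contact over 1.5 N) within 0.05 rad of its stop, the lid is within 2 mm of fully home, and the canister stands upright in its cup (within 12 mm and 0.1 rad) (value of joint retainer above 1.05 rad and value of joint canister_lid below 0.002 m and contact force between any of the fingers, the arm and retainer above 1.5 N and horizontal distance between canister_mid and stand below 0.012 m and angle between canister_mid's own z axis and vertical below 0.1 rad); the arm keeps its last pose, push and grip.
It fails at once if the canister is knocked over or lifted out of its cup (angle between canister_mid's own z axis and vertical above 0.3 rad or z of canister_mid in the frame of stand above 0.085 m).
It fails at once if another thing on the table is moved by more than 30 mm (distance of any of shaker, cutter, small_tub, dessert, mug from where it was at the start of the episode above 0.03 m).
It also fails if it takes over 40 s, if anything falls off the work surface, if the arm or the gripper's body presses on something with over 40 N, if the wrist force passes 120 N, or if a joint passes its speed limit or range.

### The arm

A 6-joint arm with a two-finger parallel gripper is mounted at the origin on the work surface; the furniture and walls round the work are solid. World frame = base frame: x ahead of the robot, y to its left, z up, the work surface at z = 0. Lengths are in mm, angles in rad, forces in N, time in s.
With the tool pointing down it reaches from about 275 to 1000 mm from the base axis. Payload 8.4 kg.
Tool frame: the origin (TCP) lies midway between the tips of the shut fingers; the grasp point (between the pads) lies 19 mm behind it; z points along the fingers, y is the line along which they close (so a half turn about z gives the same grasp; the last joint's range is limited). The gripper opens to 85 mm and grips with 20 to 120 N. Pads are 22 mm wide; open, the fingers measure 114 mm over their backs; the gripper's body (76 mm by 85 mm) begins 54 mm behind the grasp point. The pads swing forward as they close: fully open they stand 13 mm farther back than shut.
Start: joints at [-1.29, 0.353, 1.633, -0, 1.155, -0.002], TCP at [174.402, -600.176, 201.981] pointing down, gripper open.
Joint ranges: [-2.63, 2.63], [-0.92, 2.1], [0.06, 2.66], [-1.3, 4.44], [0, 2.69], [-3.02, 3.02]. Speed limits (rad/s): [2.22, 2.22, 2.79, 3.14, 3.14, 3.14].

### API

Orientations are given as [roll, pitch, yaw] about the fixed x, y, z axes, in that order (R = Rz(yaw) Ry(pitch) Rx(roll)).
In Python, from rig import telemetry, optics, r gives the robot as it stands.
- The arm moves only by the tool play_rows, never from a script. Its arguments are lists of equal length, an entry for each row: "dp": the shift along the tool's x, y, z in units of 40 mm (1.0 is 40 mm), a list of three; "rot": the turn, a rotation vector about the tool's x, y, z in units of 6 degrees (1.0 is 6 degrees), a list of three. In form: {"dp": [[tx, ty, tz], ...], "rot": [[ax, ay, az], ...]}. A call has 1 to 5 rows; each row is the pose to reach, as a shift and turn from the pose commanded when the call began, along the tool's axes at that moment; what a row does not reach only later rows make up. A row lasts 1/12 s, in which the tool goes at most 41.7 mm and 7.16 degrees, less where a joint would pass 70% of its speed; a pose out of reach is approached as far as the arm can. A call with a gripper value outside its range is refused whole. "fingers" is the opening, from 0 (shut) to 1 (fully open), set as the call begins (left out, the last holds). The fingers move at their own pace and stop on an object; "grip_force" is the grip in N (left out, the last holds). Time passes only in rows, so rows that repeat a pose let the fingers close. It gives the time, the measured TCP pose, the force, the opening and the grip force at its end, in the units of the state.
- telemetry.sense(): the state, without advancing time (a new reading comes with each control period).
- optics.grab_frame(name): name is "scene" or "top" or "wrist"; returns a dict with "color" (420x560x3 uint8, red, green, blue), "mtx" (3x3 intrinsics, pixels), "R" (3x3) and "t" (3): a world point X has camera coordinates R X + t; the wrist camera has in their place "mount" (4x4, takes a point from camera to tool coordinates, whose origin is the TCP and whose axes are the flange's). Camera axes: x right, y down, z forward; pixel columns grow to the right and rows downward; lengths in mm; the calibration is good to about 2 mm. A picture is of the moment at which its call begins: read the wrist's pose just before it. There is no depth.
- r.sign_off(): hands the job in; it is judged then, once.
The state is a dict: "clock": time; "qpos": joint angles; "qvel": joint speeds; "joint_efforts": joint torques, N m; "eef_pos": TCP position; "tcp_rot": TCP orientation; "contact_force": force on the tool from outside, world axes, zero at the start; "wrist_torque": the same for the moment, N m; "opening": opening from 0.0 (shut) to 1.0 (fully open); "grasp_force": force on a finger pad.
Only numpy, scipy, OpenCV 4.12 (cv2) and the standard library are available. Lean on these libraries where they do the work, as an engineer would, in place of code of your own. Each camera call takes 0.05 s, during which the arm holds its last target. There are 200 camera calls.

## Working session

There is one attempt and no reset: what is moved stays moved. The work goes in short steps, Python scripts to look and compute and a tool call to move; the robot and the scene stay as the last step left them, time stands still between calls to the robot, and variables do not carry over. Pictures are saved under pics/ and viewed, at most 10 in all, crops included, and the job is handed in when it is done.

Besides the shell and the picture viewer there is one more tool, called in YAML: its name, and indented under it one key for each argument. play_rows: Moves the arm, as the interface text tells. Its arguments: {"type":"object","properties":{"dp":{"type":"array"},"rot":{"type":"array"},"fingers":{"type":"number"},"grip_force":{"type":"number"}},"required":["dp","rot"]}

```bash
mkdir -p pics; python3 - <<'E'
from rig import telemetry, optics, r
import cv2,pickle
d={}
for n in("scene","top"):
    f=optics.grab_frame(n);d[n]=f
    cv2.imwrite(f"pics/{n}0.png",f["color"][:,:,::-1])
    print(n,f["mtx"],f["R"],f["t"],-f["R"].T@f["t"])
pickle.dump(d,open("f0.pkl","wb"))
print(telemetry.sense())
E
```

```text
scene [[473.63925505   0.         281.33981068]
 [  0.         473.63925505 212.89109006]
 [  0.           0.           1.        ]] [[-0.90325655 -0.42896555 -0.01077803]
 [-0.27162335  0.59103098 -0.7595414 ]
 [ 0.33218725 -0.68313318 -0.65036966]] [ 532.29659426   53.94105504 1221.57504879] [  89.66038112 1030.95451372  841.18292196]
top [[454.3556861    0.         277.92832746]
 [  0.         454.3556861  213.2620541 ]
 [  0.           0.           1.        ]] [[ 1.94737395e-02 -9.99809053e-01  1.62232987e-03]
 [-9.97118938e-01 -1.95402726e-02 -7.32939335e-02]
 [ 7.33116389e-02 -1.90348872e-04 -9.97309063e-01]] [ 254.17694573  440.60686636 1326.80233551] [ 337.11762138  262.99054488 1355.11344565]
{'clock': 0.1, 'qpos': array([-1.29038333e+00,  3.53580107e-01,  1.63407312e+00,  1.13505319e-05,
        1.15522505e+00, -2.41941152e-03]), 'qvel': array([ 0.00086988, -0.00069248, -0.00042703,  0.00047397, -0.0006188 ,
        0.00168236]), 'joint_efforts': array([ 5.94126268e-04, -6.06357336e+01, -3.42819786e+01, -7.88811747e-06,
        3.81856851e-03, -3.47722175e-05]), 'eef_pos': array([ 174.28164065, -599.7074077 ,  201.33031249]), 'tcp_rot': array([-3.14030706e+00, -1.34889606e-05,  2.82827815e-01]), 'contact_force': array([ 0.01520856, -0.79096045,  0.41878402]), 'wrist_torque': array([ 0.0525169 , -0.00811893, -0.01685107]), 'grasp_force': 0.0, 'opening': 0.9953648810760646}
```

View pics/scene0.png

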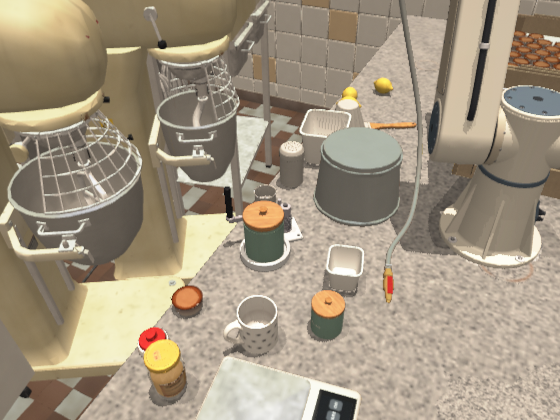

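View pics/top0.png

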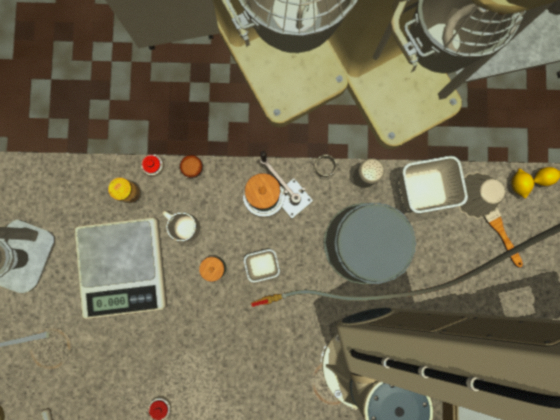

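The larger canister sits in its cup at top (263,192) and scene (264,235). The handle is near top (264,157) and scene (228,203), and the pivot near top (297,197). I'll zoom in for exact pixels.

```bash
python3 - <<'E'
import cv2,pickle,numpy as np
d=pickle.load(open("f0.pkl","rb"))
a=d["top"]["color"][140:230,225:325,::-1];b=d["scene"]["color"][175:275,210:310,::-1]
A=cv2.resize(a,(400,360),interpolation=2);B=cv2.resize(b,(400,400),interpolation=2)
A=cv2.copyMakeBorder(A,0,40,0,0,0)
cv2.imwrite("pics/z.png",np.hstack([A,B]))
E
```

```text
(no output)
```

View pics/z.png

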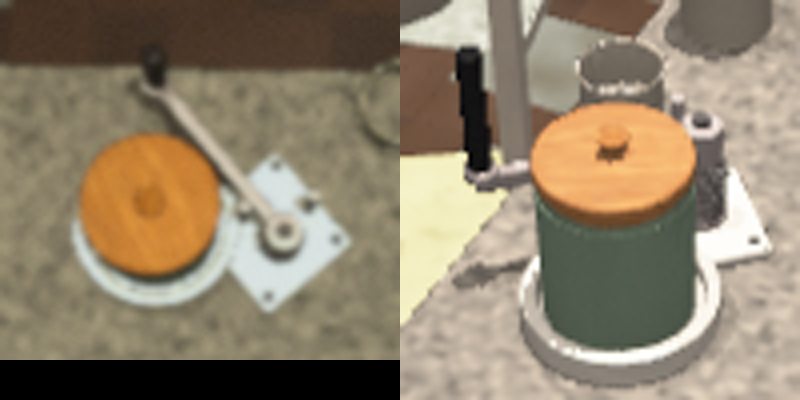

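Zoomed view pixels in the full images: knob at top (262,190.2) and scene (263,208), handle top at top (263,152.3) and scene (226.7,187.2), and pivot post top at top (295.7,197.9) and scene (285.4,204.2).

```bash
cat > h.py <<'E'
import numpy as np,pickle,cv2
d=pickle.load(open("f0.pkl","rb"))
def P(n): f=d[n]; return f["mtx"]@np.c_[f["R"],f["t"]]
def tri(a,b):
    X=cv2.triangulatePoints(P("top"),P("scene"),np.float64(a).reshape(2,1),np.float64(b).reshape(2,1))[:,0];X=X[:3]/X[3]
    e=[np.round((lambda q:q[:2]/q[2])(P(n)@np.r_[X,1])-p,1) for n,p in(("top",a),("scene",b))]
    return X,e
def ray(n,p,z):
    f=d[n];C=-f["R"].T@f["t"];v=f["R"].T@np.linalg.inv(f["mtx"])@np.r_[p,1]
    return C+v*(z-C[2])/v[2]
E
python3 - <<'E'
from h import *
np.set_printoptions(precision=1,suppress=True)
pts=dict(knob=((262,190.2),(263,208)),handle=((263,152.3),(226.7,187.2)),pivot=((295.7,197.9),(285.4,204.2)))
for k,(a,b) in pts.items(): print(k,*tri(a,b))
for z in(140,146,150): print(z,ray("top",pts["knob"][0],z),ray("scene",pts["knob"][1],z))
print(ray("top",pts["handle"][0],175),ray("scene",pts["handle"][1],175))
# lid disc & cup
hsv=cv2.cvtColor(d["top"]["color"],cv2.COLOR_RGB2HSV)
m=cv2.inRange(hsv,(5,120,90),(20,255,255));m[:, :235]=0;m[:,292:]=0;m[:160]=0;m[225:]=0
c=max(cv2.findContours(m,0,2)[0],key=cv2.contourArea);e=cv2.fitEllipse(c);print(e,ray("top",e[0],122))
print([ (k,ray("top",p,0)) for k,p in dict(cutter=(326,166),edge=(264,155),mug=(181,226)).items()])
E
```

```text
knob [487.3 306.7 150. ] [array([-0.1, -0.3]), array([0.3, 0. ])]
handle [582.6 304.7 177.9] [array([0.1, 0.3]), array([-0.3, -0. ])]
pivot [474.3 214.4  96.4] [array([-0.1, -0.3]), array([0.3, 0. ])]
140 [487.8 306.8 140. ] [493.7 296.4 140. ]
146 [487.1 306.6 146. ] [490.2 302.7 146. ]
150 [486.6 306.5 150. ] [487.9 306.9 150. ]
[583.8 305.2 175. ] [584.  301.5 175. ]
((262.2371826171875, 190.46270751953125), (34.58110046386719, 35.719791412353516), 12.99440860748291) [489.3 306.8 122. ]
[('cutter', array([582.4, 120.6,   0. ])), ('edge', array([612.2, 308.2,   0. ])), ('mug', array([393. , 551.1,   0. ]))]
```

```bash
python3 - <<'E'
from h import *
np.set_printoptions(precision=1,suppress=True)
for k,a,b in (("pot",(374,242),(361,150)),("bowl2 rim ctr",(447,40),(199,110)),("bowl1 rim",(293,5),(80,185)),("shaker top",(372,168),(291,147)),("base1 bolt",(340,78),(200,228))): print(k,*tri(a,b))
psi=.2828;R=np.array([[np.cos(psi),np.sin(psi),0],[np.sin(psi),-np.cos(psi),0],[0,0,-1]])
p=np.array([174.4,-600.2,202]);g=np.array([487.5,306.7,350]);print(R.T@(g-p)/40)
E
```

```text
pot [354.3  10.4 166.4] [array([-0. , -0.1]), array([0.1, 0. ])]
bowl2 rim ctr [ 999.1 -229.8   16.2] [array([-3.8, -8.1]), array([6.6, 1. ])]
bowl1 rim [1130.2  244.4  -37.6] [array([-5.1, -7.9]), array([8.2, 1.8])]
shaker top [556.4   6.3 119.7] [array([0.2, 0.5]), array([-0.4, -0.1])]
base1 bolt [ 945.4   23.3 -314.9] [array([4. , 7.9]), array([-8.8, -1.3])]
[ 13.8 -19.6  -3.7]
```

play_rows:
  dp:
    - [0.5,-0.7,-0.5]
    - [1.0,-1.4,-1.0]
    - [1.5,-2.1,-1.5]
    - [2.0,-2.8,-2.0]
    - [2.5,-3.5,-2.5]
  rot:
    - [0,0,0]
    - [0,0,0]
    - [0,0,0]
    - [0,0,0]
    - [0,0,0]
  fingers: 0

```text
clock: 0.52
eef_pos: [231.4, -436.0, 302.4]
tcp_rot: [-3.141, 0.0, 0.282]
contact_force: [0.9, -1.7, -0.1]
opening: 0.302
grasp_force: 0.0
```

play_rows:
  dp:
    - [0.55,-0.8,-0.2]
    - [1.1,-1.6,-0.4]
    - [1.65,-2.4,-0.6]
    - [2.2,-3.2,-0.8]
    - [2.75,-4.0,-1.0]
  rot:
    - [0,0,0]
    - [0,0,0]
    - [0,0,0]
    - [0,0,0]
    - [0,0,0]

```text
clock: 0.93
eef_pos: [292.2, -251.6, 342.2]
tcp_rot: [-3.142, -0.0, 0.282]
contact_force: [1.3, -0.3, -0.0]
opening: 0.001
grasp_force: 0.0
```

play_rows:
  dp:
    - [0.55,-0.8,0]
    - [1.1,-1.6,0]
    - [1.65,-2.4,0]
    - [2.2,-3.2,0]
    - [2.75,-4.0,0]
  rot:
    - [0,0,0]
    - [0,0,0]
    - [0,0,0]
    - [0,0,0]
    - [0,0,0]

```text
clock: 1.35
eef_pos: [353.1, -67.4, 342.1]
tcp_rot: [3.141, -0.001, 0.282]
contact_force: [1.4, -1.5, 0.8]
opening: 0.007
grasp_force: 0.0
```

play_rows:
  dp:
    - [0.55,-0.8,0]
    - [1.1,-1.6,0]
    - [1.65,-2.4,0]
    - [2.2,-3.2,0]
    - [2.75,-4.0,0]
  rot:
    - [0,0,0]
    - [0,0,0]
    - [0,0,0]
    - [0,0,0]
    - [0,0,0]

```text
clock: 1.77
eef_pos: [414.2, 117.3, 341.9]
tcp_rot: [3.141, -0.0, 0.283]
contact_force: [1.3, -0.2, -0.2]
opening: 0.002
grasp_force: 0.0
```

play_rows:
  dp:
    - [0.6,-0.8,0]
    - [1.2,-1.6,0]
    - [1.8,-2.4,0]
    - [2.4,-3.2,0]
    - [3.0,-4.0,0]
  rot:
    - [0,0,0]
    - [0,0,0]
    - [0,0,0]
    - [0,0,0]
    - [0,0,0]

```text
clock: 2.18
eef_pos: [485.0, 304.3, 341.5]
tcp_rot: [3.141, 0.001, 0.283]
contact_force: [0.6, 0.2, -0.3]
opening: -0.001
grasp_force: 0.0
```

play_rows:
  dp:
    - [0,0,0.8]
    - [0,0,1.6]
    - [0,0,2.4]
    - [0,0,2.6]
    - [0,0,2.6]
  rot:
    - [0,0,0]
    - [0,0,0]
    - [0,0,0]
    - [0,0,0]
    - [0,0,0]

```text
clock: 2.6
eef_pos: [483.3, 301.3, 235.4]
tcp_rot: [3.14, 0.005, 0.283]
contact_force: [0.0, -0.5, 1.1]
opening: 0.002
grasp_force: 0.0
```

```bash
python3 - <<'E'
from rig import telemetry, optics
import cv2,pickle,numpy as np
s=telemetry.sense();f=optics.grab_frame("wrist");pickle.dump((s,f),open("w.pkl","wb"))
cv2.imwrite("pics/w1.png",f["color"][:,:,::-1]);print(s["eef_pos"],s["tcp_rot"],s["qpos"],f["mount"],f["mtx"])
E
```

```text
[483.26264445 301.34553619 235.39187003] [3.14011695 0.00538515 0.28281522] [5.54915836e-01 2.39405332e-01 1.71330897e+00 2.78184760e-05
 1.19446198e+00 1.84288267e+00] [[ 1.78030746e-04 -9.62146965e-01 -2.72531074e-01  6.99868601e+01]
 [ 9.99999770e-01 -6.91741935e-06  6.77670537e-04  1.99763899e-01]
 [-6.53903862e-04 -2.72531132e-01  9.62146743e-01 -1.72562919e+02]
 [ 0.00000000e+00  0.00000000e+00  0.00000000e+00  1.00000000e+00]] [[376.85552582   0.         285.96121028]
 [  0.         376.85552582 214.04144386]
 [  0.           0.           1.        ]]
```

View pics/w1.png

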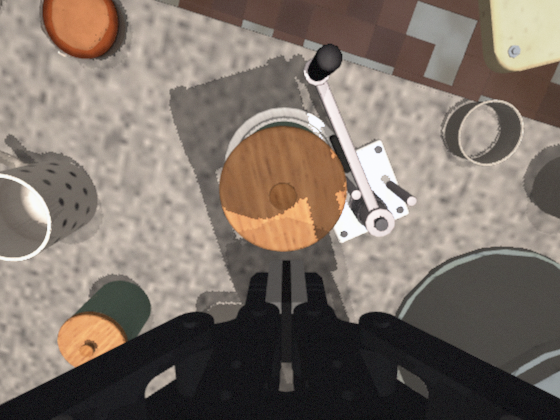

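The wrist view shows the knob top at (284,195), the handle top at (328,56), the pivot post at (379,222) and the shut fingertips at (287,265).

```bash
python3 - <<'E'
import pickle,numpy as np
from scipy.spatial.transform import Rotation as Ro
np.set_printoptions(precision=1,suppress=True)
s,f=pickle.load(open("w.pkl","rb"));R=Ro.from_euler("xyz",s["tcp_rot"]).as_matrix()
M=f["mount"];C=R@M[:3,3]+s["eef_pos"]
for k,p,z in(("knob",(284,194.5),149),("handle",(328,57),175),("pivot",(379,222),96),("lid ctr",(284,187),125)):
    v=R@M[:3,:3]@np.linalg.inv(f["mtx"])@np.r_[p,1];X=C+v*(z-C[2])/v[2];print(k,X,R.T@(X-s["eef_pos"])/40)
E
```

```text
knob [493.1 305.1 149. ] [ 0.3 -0.   2.2]
handle [583.7 305.  175. ] [2.4 0.6 1.5]
pivot [480.6 216.   96. ] [-0.6  2.   3.5]
lid ctr [493.3 305.3 125. ] [ 0.3 -0.   2.8]
```

play_rows:
  dp:
    - [0.19,-0.06,0.6]
    - [0.19,-0.06,1.2]
    - [0.19,-0.06,1.7]
    - [0.19,-0.06,1.9]
    - [0.19,-0.06,1.9]
  rot:
    - [0,0,0]
    - [0,0,0]
    - [0,0,0]
    - [0,0,0]
    - [0,0,0]

```text
clock: 3.07
eef_pos: [491.6, 306.6, 162.1]
tcp_rot: [3.141, 0.001, 0.282]
contact_force: [-0.2, 0.2, 0.2]
opening: 0.001
grasp_force: 0.0
```

play_rows:
  dp:
    - [0,0,0.08]
    - [0,0,0.16]
    - [0,0,0.24]
    - [0,0,0.32]
    - [0,0,0.32]
  rot:
    - [0,0,0]
    - [0,0,0]
    - [0,0,0]
    - [0,0,0]
    - [0,0,0]

```text
clock: 3.48
eef_pos: [491.5, 306.7, 149.1]
tcp_rot: [3.142, 0.0, 0.283]
contact_force: [-0.3, -0.5, -0.9]
opening: 0.002
grasp_force: 0.0
```

play_rows:
  dp:
    - [0,0,0.05]
    - [0,0,0.1]
    - [0,0,0.15]
    - [0,0,0.2]
    - [0,0,0.2]
  rot:
    - [0,0,0]
    - [0,0,0]
    - [0,0,0]
    - [0,0,0]
    - [0,0,0]

```text
clock: 3.9
eef_pos: [491.3, 306.6, 140.7]
tcp_rot: [3.141, 0.001, 0.283]
contact_force: [-0.1, -0.2, -0.5]
opening: -0.001
grasp_force: 0.0
```

play_rows:
  dp:
    - [0,0,0.03]
    - [0,0,0.05]
    - [0,0,0.08]
    - [0,0,0.08]
    - [0,0,0.08]
  rot:
    - [0,0,0]
    - [0,0,0]
    - [0,0,0]
    - [0,0,0]
    - [0,0,0]

```text
clock: 4.32
eef_pos: [491.5, 306.7, 137.9]
tcp_rot: [3.142, 0.0, 0.283]
contact_force: [-0.2, -0.1, 0.5]
opening: 0.0
grasp_force: 0.0
```

```bash
python3 - <<'E'
from rig import telemetry, optics
import cv2,numpy as np,pickle
f=optics.grab_frame("scene");a=f["color"][150:280,190:330,::-1];s=telemetry.sense();g=optics.grab_frame("wrist");pickle.dump((s,g,f),open("w2.pkl","wb"))
A=cv2.resize(a,(420,390),interpolation=2);B=g["color"][80:340,150:430,::-1];B=cv2.resize(B,(380,353));B=cv2.copyMakeBorder(B,0,37,0,0,0)
cv2.imwrite("pics/c2.png",np.hstack([A,B]));print(s["eef_pos"])
E
```

```text
[491.53434855 306.74235344 138.00059193]
```

View pics/c2.png

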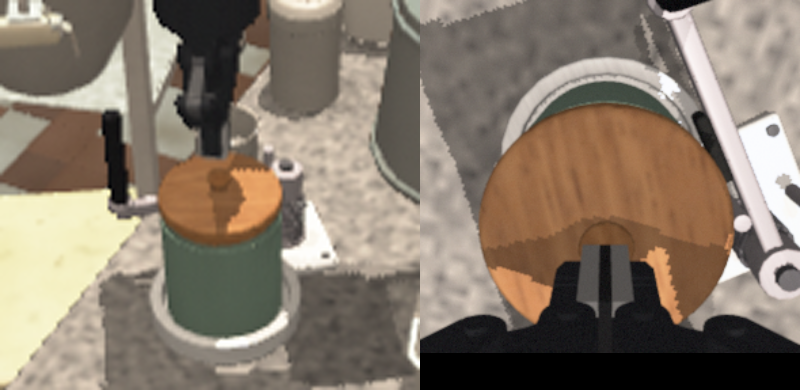

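```bash
python3 - <<'E'
import pickle,numpy as np
from h import *
from scipy.spatial.transform import Rotation as Ro
np.set_printoptions(precision=1,suppress=True)
s,g,f=pickle.load(open("w2.pkl","rb"));M=g["mount"]
q=lambda K,c:(K@c)[:2]/c[2]
for dz in(0,-5,-10,-15): print("tcp in wrist",dz,q(g["mtx"],M[:3,:3].T@(np.array([0,0,dz])-M[:3,3])),"scene",q(f["mtx"],f["R"]@(s["eef_pos"]-[0,0,dz])+f["t"]))
print("knob z=150 at nominal in scene",q(f["mtx"],f["R"]@np.array([490,306,150])+f["t"]), q(f["mtx"],f["R"]@np.array([490,306,140])+f["t"]))
R=Ro.from_euler("xyz",s["tcp_rot"]).as_matrix();C=R@M[:3,3]+s["eef_pos"]
k=(150+(607-420)*280/380,80+235*260/353);print(k)
for z in(138,144,150):
    v=R@M[:3,:3]@np.linalg.inv(g["mtx"])@np.r_[k,1];print(z,C+v*(z-C[2])/v[2])
im=g["color"][190:290,225:345,::-1];im2=f["color"][185:225,240:290,::-1]
cv2.imwrite("pics/c3.png",np.hstack([cv2.resize(im,(480,400),interpolation=2),cv2.copyMakeBorder(cv2.resize(im2,(320,256),interpolation=2),0,144,0,0,0)]))
E
```

```text
tcp in wrist 0 [285.3 255.4] scene [261.8 211.5]
tcp in wrist -5 [285.3 259.4] scene [261.7 209.9]
tcp in wrist -10 [285.3 263.5] scene [261.6 208.2]
tcp in wrist -15 [285.3 267.9] scene [261.6 206.5]
knob z=150 at nominal in scene [262.4 207.5] [262.5 210.9]
(287.7894736842105, 253.08781869688386)
138 [493.  305.9 138. ]
144 [495.3 306.6 144. ]
150 [497.6 307.3 150. ]
```

View pics/c3.png

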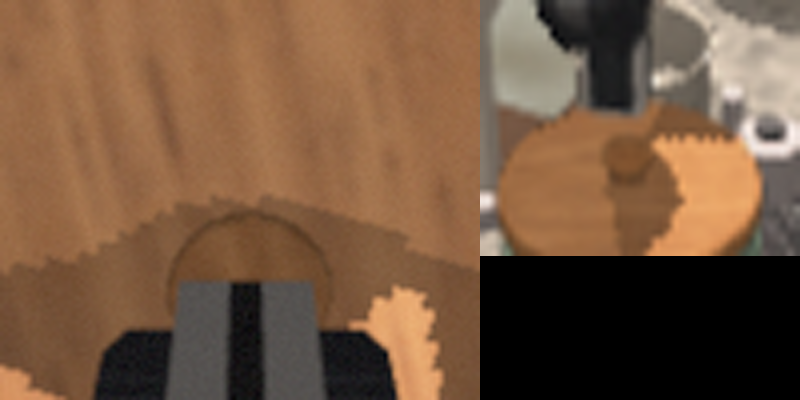

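The images and the zero force agree: the fingertips end about 25 mm above the reported TCP and are still above the knob. In the scene, the tip is at (260.6,202.5), while the knob is at (263,209). I'll keep descending carefully.

play_rows:
  dp:
    - [0.04,0,0.06]
    - [0.04,0,0.12]
    - [0.04,0,0.18]
    - [0.04,0,0.24]
    - [0.04,0,0.24]
  rot:
    - [0,0,0]
    - [0,0,0]
    - [0,0,0]
    - [0,0,0]
    - [0,0,0]

```text
clock: 4.83
eef_pos: [492.7, 307.0, 127.7]
tcp_rot: [3.141, 0.001, 0.283]
contact_force: [-1.0, -0.5, -0.0]
opening: -0.003
grasp_force: 0.0
```

play_rows:
  dp:
    - [0,0,0.05]
    - [0,0,0.1]
    - [0,0,0.15]
    - [0,0,0.15]
    - [0,0,0.15]
  rot:
    - [0,0,0]
    - [0,0,0]
    - [0,0,0]
    - [0,0,0]
    - [0,0,0]

```text
clock: 5.25
eef_pos: [493.0, 307.1, 122.2]
tcp_rot: [3.141, 0.0, 0.283]
contact_force: [0.7, 0.4, -0.1]
opening: -0.002
grasp_force: 0.0
```

play_rows:
  dp:
    - [0,0,0.04]
    - [0,0,0.08]
    - [0,0,0.12]
    - [0,0,0.12]
    - [0,0,0.12]
  rot:
    - [0,0,0]
    - [0,0,0]
    - [0,0,0]
    - [0,0,0]
    - [0,0,0]

```text
clock: 5.67
eef_pos: [493.3, 307.3, 117.9]
tcp_rot: [-3.141, -0.001, 0.283]
contact_force: [-0.3, -0.7, 4.4]
opening: 0.002
grasp_force: 1.9
```

```bash
python3 - <<'E'
from rig import telemetry, optics
import cv2,numpy as np,pickle
f=optics.grab_frame("scene");s=telemetry.sense();g=optics.grab_frame("wrist");pickle.dump((s,g,f),open("w3.pkl","wb"))
im=g["color"][190:290,225:345,::-1];im2=f["color"][185:225,240:290,::-1]
cv2.imwrite("pics/c4.png",np.hstack([cv2.resize(im,(480,400),interpolation=2),cv2.copyMakeBorder(cv2.resize(im2,(320,256),interpolation=2),0,144,0,0,0)]))
print(s)
E
```

```text
{'clock': 5.7167, 'qpos': array([5.54556403e-01, 3.78736260e-01, 1.80423924e+00, 6.94734221e-06,
       9.57945752e-01, 1.84256909e+00]), 'qvel': array([ 1.04758933e-03,  1.92137135e-03,  5.55174141e-04, -8.11931879e-04,
       -1.89802337e-03, -8.10767656e-05]), 'joint_efforts': array([ 4.68694826e-02, -5.53895009e+01, -2.84076941e+01,  2.19098898e-02,
       -1.59018310e-01,  4.36750934e-04]), 'eef_pos': array([493.32366051, 307.32762588, 117.91346381]), 'tcp_rot': array([-3.14140695e+00, -6.45234280e-04,  2.82779582e-01]), 'contact_force': array([-0.08967544,  0.09630363,  4.23703183]), 'wrist_torque': array([-0.02545909,  0.04673568, -0.00110256]), 'grasp_force': 2.0019237825181335, 'opening': -0.0022247209106904683}
```

View pics/c4.png

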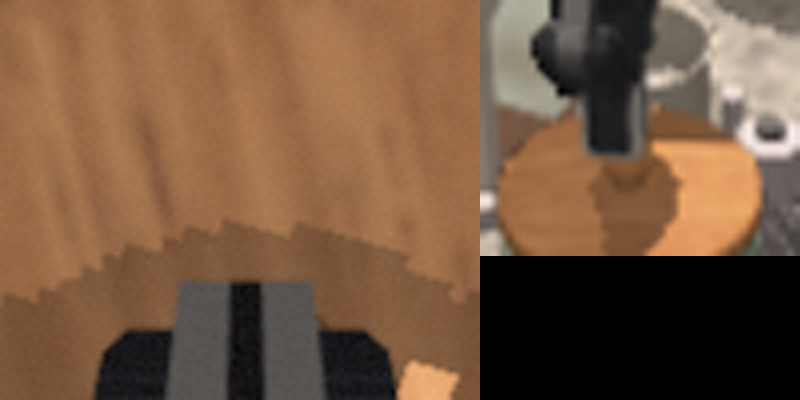

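Contact is now on the knob, with the tip at scene (260,209) sitting on it and 4.4 N measured. I'll press on.

play_rows:
  dp:
    - [0,0,0.05]
    - [0,0,0.1]
    - [0,0,0.15]
    - [0,0,0.2]
    - [0,0,0.2]
  rot:
    - [0,0,0]
    - [0,0,0]
    - [0,0,0]
    - [0,0,0]
    - [0,0,0]

```text
clock: 6.18
eef_pos: [493.4, 307.4, 109.8]
tcp_rot: [-3.141, -0.001, 0.283]
contact_force: [-1.1, -0.0, 6.0]
opening: -0.002
grasp_force: 2.8
```

play_rows:
  dp:
    - [0,0,0.05]
    - [0,0,0.1]
    - [0,0,0.1]
  rot:
    - [0,0,0]
    - [0,0,0]
    - [0,0,0]

```text
clock: 6.43
eef_pos: [494.0, 307.7, 108.9]
tcp_rot: [-3.141, -0.002, 0.283]
contact_force: [-7.7, -5.4, 33.5]
opening: -0.002
grasp_force: 15.6
```

The lid is home: a hard stop at reported z = 109, meaning the real tip sits about 31 mm above the reported TCP. Next I lift and move over the handle, with finger closing along its direction of travel.

play_rows:
  dp:
    - [0,0,-1]
    - [0,0,-2]
    - [0.5,0.15,-2.5]
    - [1.3,0.4,-2.7]
    - [2.13,0.68,-2.7]
  rot:
    - [0,0,0]
    - [0,0,-1]
    - [0,0,-2]
    - [0,0,-3]
    - [0,0,-3.9]

```text
clock: 6.85
eef_pos: [584.2, 305.9, 217.2]
tcp_rot: [3.141, -0.005, 0.698]
contact_force: [0.3, 0.8, -0.1]
opening: 0.005
grasp_force: 0.0
```

play_rows:
  dp:
    - [0,0,0]
    - [0,0,0]
    - [0,0,0]
  rot:
    - [0,0,0]
    - [0,0,0]
    - [0,0,0]
  fingers: 0.9

```text
clock: 7.1
eef_pos: [581.6, 304.5, 212.6]
tcp_rot: [-3.141, 0.002, 0.69]
contact_force: [0.0, -1.6, -0.7]
opening: 0.42
grasp_force: 0.0
```

```bash
python3 - <<'E'
from rig import telemetry, optics
import cv2,numpy as np,pickle
f=optics.grab_frame("scene");s=telemetry.sense();g=optics.grab_frame("wrist")
A=cv2.resize(f["color"][140:280,190:320,::-1],(362,390),interpolation=2);B=cv2.resize(g["color"][:,:,::-1],(437,328));B=cv2.copyMakeBorder(B,0,62,0,0,0)
cv2.imwrite("pics/c5.png",np.hstack([A,B]));print(s["eef_pos"],s["tcp_rot"],s["opening"],s["contact_force"])
E
```

```text
[581.27446675 304.57984718 212.70247025] [-3.14092997e+00  1.91319724e-03  6.90289121e-01] 0.5022552651608264 [0.15748925 0.28905257 0.38960269]
```

View pics/c5.png

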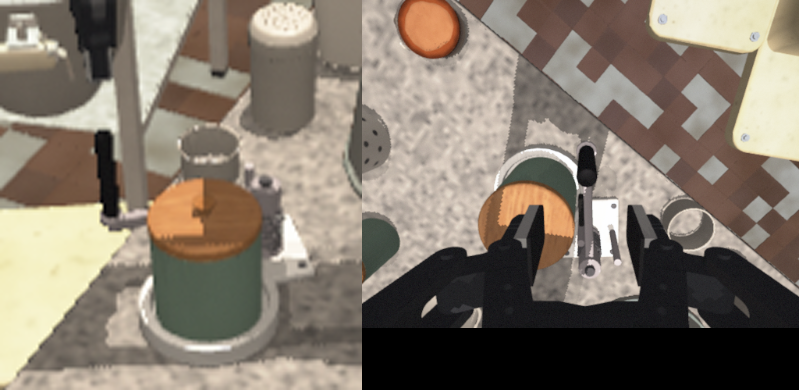

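```bash
python3 - <<'E'
import pickle,numpy as np
from scipy.spatial.transform import Rotation as Ro
np.set_printoptions(precision=1,suppress=True)
s,g,_=pickle.load(open("w3.pkl","rb"));M=g["mount"]
R=Ro.from_euler("xyz",[-3.14093,.0019,.6903]).as_matrix();e=np.array([581.3,304.6,212.7]);C=R@M[:3,3]+e
for p,z in(((288,193),175),((289,342),96)):
    v=R@M[:3,:3]@np.linalg.inv(g["mtx"])@np.r_[p,1];X=C+v*(z-C[2])/v[2];print(X,R.T@(X-e))
E
```

```text
[599.9 318.  175. ] [22.9  1.5 37.7]
[483.2 219.7  96. ] [-129.5    3.1  116.9]
```

The wrist view puts the handle midway between the open fingers at about (585,165). Its top end is at (587,177), which matches the handle position of (583,305). Now I descend.

play_rows:
  dp:
    - [0.04,0,0.7]
    - [0.04,0,1.4]
    - [0.04,0,2.1]
    - [0.04,0,2.5]
    - [0.04,0,2.5]
  rot:
    - [0,0,0]
    - [0,0,0]
    - [0,0,0]
    - [0,0,0]
    - [0,0,0]

```text
clock: 7.62
eef_pos: [580.2, 304.8, 109.6]
tcp_rot: [-3.14, 0.007, 0.691]
contact_force: [-0.3, -1.0, -0.4]
opening: 0.902
grasp_force: 0.0
```

play_rows:
  dp:
    - [0,0,0]
    - [0,0,0]
    - [0,0,0]
    - [0,0,0]
    - [0,0,0]
  rot:
    - [0,0,0]
    - [0,0,0]
    - [0,0,0]
    - [0,0,0]
    - [0,0,0]
  fingers: 0
  grip_force: 40

```text
clock: 8.03
eef_pos: [584.3, 306.2, 114.8]
tcp_rot: [3.141, -0.002, 0.691]
contact_force: [1.4, -1.7, 0.7]
opening: 0.184
grasp_force: 1.8
```

Gripped: opening 0.184 matches the 16 mm handle. Next I swing it along the arc.

play_rows:
  dp:
    - [-0.01,0.24,0]
    - [-0.03,0.49,0]
    - [-0.08,0.73,0]
    - [-0.14,0.97,0]
    - [-0.21,1.2,0]
  rot:
    - [0,0,0.67]
    - [0,0,1.33]
    - [0,0,2.0]
    - [0,0,2.67]
    - [0,0,3.33]

```text
clock: 8.45
eef_pos: [609.9, 264.3, 115.0]
tcp_rot: [-3.141, -0.005, 0.339]
contact_force: [3.8, 3.7, 0.6]
opening: 0.172
grasp_force: 38.9
```

play_rows:
  dp:
    - [-0.01,0.24,0]
    - [-0.03,0.49,0]
    - [-0.08,0.73,0]
    - [-0.14,0.97,0]
    - [-0.21,1.2,0]
  rot:
    - [0,0,0.67]
    - [0,0,1.33]
    - [0,0,2.0]
    - [0,0,2.67]
    - [0,0,3.33]

```text
clock: 8.87
eef_pos: [619.7, 216.2, 115.1]
tcp_rot: [-3.139, -0.007, -0.01]
contact_force: [10.2, 3.7, -3.6]
opening: 0.177
grasp_force: 39.0
```

play_rows:
  dp:
    - [0.03,0.24,0]
    - [0.03,0.49,0]
    - [-0.01,0.73,0]
    - [-0.07,0.97,0]
    - [-0.14,1.2,0]
  rot:
    - [0,0,0.67]
    - [0,0,1.33]
    - [0,0,2.0]
    - [0,0,2.67]
    - [0,0,3.33]

```text
clock: 9.28
eef_pos: [612.6, 167.8, 115.0]
tcp_rot: [-3.138, -0.004, -0.358]
contact_force: [4.8, 3.2, -1.1]
opening: 0.168
grasp_force: 39.3
```

play_rows:
  dp:
    - [0,0.1,0]
    - [0,0.2,0]
    - [-0.01,0.3,0]
    - [-0.01,0.3,0]
    - [-0.01,0.3,0]
  rot:
    - [0,0,0.25]
    - [0,0,0.5]
    - [0,0,0.7]
    - [0,0,0.7]
    - [0,0,0.7]

```text
clock: 9.7
eef_pos: [609.1, 158.4, 115.1]
tcp_rot: [-3.135, -0.005, -0.429]
contact_force: [9.6, 9.0, -4.2]
opening: 0.173
grasp_force: 39.4
```

play_rows:
  dp:
    - [0,0.08,0]
    - [0,0.08,0]
    - [0,0.08,0]
  rot:
    - [0,0,0]
    - [0,0,0]
    - [0,0,0]

```text
clock: 9.95
eef_pos: [608.8, 157.6, 115.1]
tcp_rot: [-3.132, -0.006, -0.429]
contact_force: [12.7, 17.9, -8.6]
opening: 0.172
grasp_force: 39.6
```

```bash
python3 - <<'E'
from rig import telemetry, optics
import cv2,numpy as np
f=optics.grab_frame("scene");s=telemetry.sense();g=optics.grab_frame("wrist");t=optics.grab_frame("top")
A=cv2.resize(f["color"][140:280,190:320,::-1],(362,390),interpolation=2);B=cv2.resize(g["color"][:,:,::-1],(437,328));B=cv2.copyMakeBorder(B,0,62,0,0,0)
cv2.imwrite("pics/c6.png",np.hstack([A,B]));print(s["eef_pos"],s["tcp_rot"],s["opening"],s["contact_force"],s["qpos"])
E
```

```text
[608.80326554 157.59322748 115.14486458] [-3.13161478 -0.00595612 -0.42886726] 0.175099100131467 [12.36258587 18.89638039 -8.74049388] [0.24852132 0.44321906 1.70827693 0.00486944 0.97920739 2.24546161]
```

View pics/c6.png

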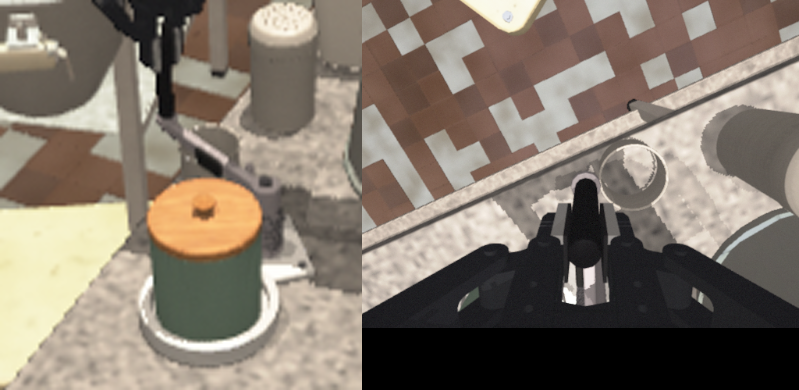

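The view shows the handle clamped in the gripper at wrist picture (585,250). The canister is upright with its lid flat, and the bystanders are in place. The last 3 mm of push only raised the force, so the arm is at its stop.

```bash
python3 -c "
from rig import r
print(r.sign_off())"
```

```text
the job is handed in; nothing more can be done
None
```

I pressed the lid to its hard stop, then swung the retaining arm to its stop, and handed the job in with the gripper still holding it there; `sign_off` returned no verdict, so I can't confirm it was judged a pass.

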